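Turn the tin out onto its board

TASK

Two small turn-over stands are on the worktop, each holding a square cake tin and a wooden board in a hinged wire cage. One pair still has its board lying on top of the tin: swing that cage right over by its handle, a half turn, so that tin and board turn over together and the tin ends level and upside down on top of its board. Leave the other pair, whose tin is already upside down on its board, as it is.

Things in the scene. Friction and masses are not known exactly. Their poses are not given: they have to be found in the camera images.
- turner_hub (a point): Middle of the level hinge axis of the stand to work, 85 mm above the worktop. Fixed frame: x along the axis, z up. A wire cage 102 mm square turns on it half a turn between stops. Its U-shaped handle has a wooden grip bar along x, 13 mm thick, 60 mm long, 95 mm from the axis, 37 mm clear of the cage: at the start level on the +y side; it goes up over the hub and down to level on the -y side.
- tin: Square metal cake tin in that cage, 84 x 84 x 32 mm, one face open, walls 3 mm. Origin: middle of the outside of its closed bottom, z towards the open face; starts mouth up, under its board. Loose, kept in by the cage with a few mm of play. The cage turns easily (under 3 N at the grip bar); the handle's weight holds it on either stop.
- board: Plain wooden board of that pair, 90 x 90 x 9 mm, lying over the tin's mouth at the start. Origin: middle of its underside at the start, z up at the start. Loose, kept in by the cage with a few mm of play. The stand is fixed: grey base 152 x 110 mm, two posts 97 mm high at 64 mm either way along x from the hub; the handle's legs leave 60 mm of bar free.
- tin2: The tin in the other, identical stand, to be left alone: same size, already upside down on top of its board (only its closed bottom is seen from above). Origin at the middle of its open rim, 9 mm above the underside of its board; z up.

How it is judged:
By the outcome, as a careful person would: the job done as asked, in the order asked, and still so for the second after the job is handed in, with the robot touching nothing.
It also fails if it takes over 40 s, if anything falls off the work surface, if the arm or the gripper's body presses on something with over 40 N, if the wrist force passes 120 N, or if a joint passes its speed limit or range.

ROBOT

A 6-joint arm with a two-finger parallel gripper is mounted at the origin on a cart in front of the work surface, level with it; the furniture and walls round the work are solid. World frame = base frame: x ahead of the robot, y to its left, z up, the work surface at z = 0. Lengths are in m, angles in rad, forces in N, time in s.
With the tool pointing down it reaches from about 0.35 to 0.975 m from the base axis. Payload 4.9 kg.
Tool frame: the origin (TCP) lies between the finger pads; the fingertips stand 17 mm ahead of it and the grasp point (between the pads) lies 2 mm behind it; z points along the fingers, y is the line along which they close (so a half turn about z gives the same grasp; the last joint's range is limited). The gripper opens to 85 mm and grips with 20 to 120 N. Pads are 22 mm wide; open, the fingers measure 114 mm over their backs; the gripper's body (76 mm by 85 mm) begins 54 mm behind the grasp point. The pads swing forward as they close: fully open they stand 13 mm farther back than shut.
Start: joints at [1.176, 0.053, 1.613, -0, 1.476, -0.119], TCP at [0.17, 0.601, 0.248] pointing down, gripper open.
Joint ranges: [-3.01, 3.01], [-1.01, 2.22], [0.06, 2.58], [-1.02, 4.17], [0.09, 2.62], [-3.14, 3.14]. Speed limits (rad/s): [2.57, 2.57, 3.14, 3.14, 3.14, 3.14].

INTERFACE

Orientations are given as a unit quaternion [x, y, z, w].
In Python, from plant import bot gives the robot as it stands.
- The arm moves only by the tool servo_tool, never from a script. Its arguments are lists of equal length, an entry for each row: "xyz": the shift along the world's x, y, z in units of 0.1 m (1.0 is 0.1 m), a list of three; "turn": the turn, a rotation vector about the world's x, y, z in units of 30 degrees (1.0 is 30 degrees), a list of three. A call has 1 to 20 rows; each row is the pose to reach, as a shift and turn from the pose commanded when the call began; what a row does not reach only later rows make up. A row lasts 1/12 s, in which the tool goes at most 41.7 mm and 7.16 degrees, less where a joint would pass 70% of its speed; a pose out of reach is approached as far as the arm can. A call with a number of a shift or a turn outside -1 to 1 is refused whole. A call with a gripper value outside its range is refused whole. "claw" is the closure, from -1 (fully open) to 1 (shut), set as the call begins (left out, the last holds). The fingers move at their own pace and stop on an object; "grip_force" is the grip in N (left out, the last holds). Time passes only in rows, so rows that repeat a pose let the fingers close. It gives the time, the measured TCP pose, the force, the opening and the grip force at its end, in the units of the state.
- bot.state(): the state, without advancing time (a new reading comes with each control period).
- bot.snapshot(name): name is "scene" or "top" or "wrist"; returns a dict with "image" (480x640x3 uint8, red, green, blue), "fovy" (degrees; the focal length in pixels is half the picture's height over the tangent of half this angle, whatever the lens; pixels are square), "cx", "cy" (the principal point, pixels), "cam_to_world" (4x4, takes a point from camera to world coordinates). Camera axes: x right, y down, z forward; pixel columns grow to the right and rows downward; lengths in m; the calibration is good to about 2 mm. The wrist camera is an equidistant fisheye: a pixel r from the principal point sees the ray r / f radians off the axis. A picture is of the moment at which its call begins. There is no depth.
- bot.close_job(): hands the job in; it is judged then, once.
The state is a dict: "time": time; "joint_pos": joint angles; "qvel": joint speeds; "tau": joint torques, N m; "position": TCP position; "eef_rot": TCP orientation; "wrist_force": force on the tool from outside, world axes, zero at the start; "wrist_torque": the same for the moment, N m; "grip_width": finger opening in m; "grip_force": force on a finger pad.
Only numpy, scipy, OpenCV 4.12 (cv2) and the standard library are available. Lean on these libraries where they do the work, as an engineer would, in place of code of your own. Each camera call takes 0.05 s, during which the arm holds its last target. There are 200 camera calls.

## Working session

There is one attempt and no reset: what is moved stays moved. The work goes in short steps, Python scripts to look and compute and a tool call to move; the robot and the scene stay as the last step left them, time stands still between calls to the robot, and variables do not carry over. Pictures are saved under pics/ and viewed, at most 10 in all, crops included, and the job is handed in when it is done.

Besides the shell and the picture viewer there is one more tool, called after "Request:" as name(argument=value, ...), one argument or row to a line, values as JSON. servo_tool: Moves the arm, as the interface text tells. Its arguments: {"type":"object","properties":{"xyz":{"type":"array","items":{"type":"array","items":{"type":"number"}}},"turn":{"type":"array","items":{"type":"array","items":{"type":"number"}}},"claw":{"type":"number"},"grip_force":{"type":"number"}},"required":["xyz","turn"]}

```bash
mkdir -p pics
cat > h.py <<'E'
import numpy as np, cv2
from plant import bot
def snap(n,f):
    s=bot.snapshot(n); cv2.imwrite('pics/'+f,s['image'][:,:,::-1]); 
    np.savez('pics/'+f+'.npz',**{k:s[k] for k in s}); return s
def ray(s,u,v):
    T=np.array(s['cam_to_world']); f=240/np.tan(np.radians(float(s['fovy']))/2)
    return T[:3,3],(lambda d:d/np.linalg.norm(d))(T[:3,:3]@np.array([(u-s['cx'])/f,(v-s['cy'])/f,1]))
def wray(s,u,v):
    T=np.array(s['cam_to_world']); f=240/np.tan(np.radians(float(s['fovy']))/2)
    x,y=u-s['cx'],v-s['cy'];r=np.hypot(x,y);a=r/f
    return T[:3,3],T[:3,:3]@np.array([x/r*np.sin(a),y/r*np.sin(a),np.cos(a)])
def plane(o,d,z): return o+d*(z-o[2])/d[2]
def tri(r1,r2):
    A=np.array([r1[1],-r2[1]]).T; t=np.linalg.lstsq(A,r2[0]-r1[0],rcond=None)[0]
    p,q=r1[0]+t[0]*r1[1],r2[0]+t[1]*r2[1]; return (p+q)/2,np.linalg.norm(p-q)
E
python3 - <<'E'
from h import *
for n in('scene','top'):
    s=snap(n,n+'0.png'); print(n,s['fovy'],s['cx'],s['cy'],np.round(s['cam_to_world'],3))
print(bot.state())
E
```

```text
scene 46.90046062960057 322.32476844862725 232.7895951475351 [[ 0.783 -0.379  0.493  0.077]
 [-0.621 -0.502  0.601 -0.45 ]
 [ 0.019 -0.777 -0.629  0.646]
 [ 0.     0.     0.     1.   ]]
top 51.41816521523326 331.87700722114647 233.53644820012534 [[ 0.017 -0.978  0.209  0.339]
 [-1.    -0.015  0.009  0.051]
 [-0.006 -0.209 -0.978  0.957]
 [ 0.     0.     0.     1.   ]]
{'time': 0.1, 'joint_pos': array([ 1.17600801e+00,  5.33340177e-02,  1.61415567e+00, -1.13946639e-05,
        1.47601777e+00, -1.19008545e-01]), 'qvel': array([-0.00039237, -0.00046071, -0.00385264, -0.00048209, -0.00137001,
        0.00220507]), 'tau': array([ 6.18140803e-04, -3.94902241e+01, -3.71363640e+01, -1.12696482e-04,
        3.84905987e-03,  8.64376346e-06]), 'position': array([0.16998573, 0.60088252, 0.24715977]), 'eef_rot': array([ 1.37452735e-01,  9.90507864e-01, -9.27426226e-04, -2.37774175e-04]), 'wrist_force': array([-0.65874144, -0.88063795,  0.40267705]), 'wrist_torque': array([ 0.01128568, -0.01612926, -0.02034087]), 'grip_force': 0.0, 'grip_width': 0.08529082581055981}
```

View pics/scene0.png

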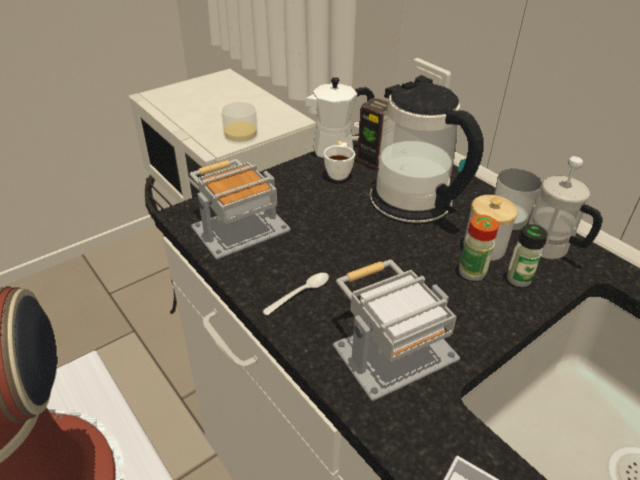

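View pics/top0.png

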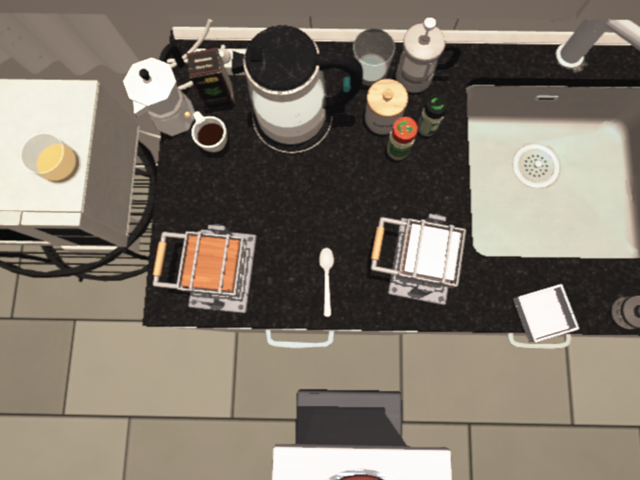

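The scene view shows the stand to work: its orange board is on top, with the grip bar near (214,167). The top view has that bar at about (160,260). The other stand, at right, shows a white tin bottom and is left alone. Next I triangulate the bar ends.

Run:
```python
from h import *
R={}
for n,box in(('scene',(190,155,240,180)),('top',(148,232,172,288))):
    s=dict(np.load(f'pics/{n}0.png.npz')); s={k:(v if v.ndim else float(v)) for k,v in s.items()}
    x0,y0,x1,y1=box; im=s['image'][y0:y1,x0:x1]
    h=cv2.cvtColor(im,cv2.COLOR_RGB2HSV); m=cv2.inRange(h,(8,90,120),(28,255,255))
    nc,l,st,_=cv2.connectedComponentsWithStats(m); k=1+np.argmax(st[1:,4]); m=(l==k).astype(np.uint8)
    r=cv2.minAreaRect(cv2.findNonZero(m)); b=cv2.boxPoints(r)+[x0,y0]
    # end midpoints
    e=[np.linalg.norm(b[0]-b[1]),np.linalg.norm(b[1]-b[2])]
    E=[(b[0]+b[1])/2,(b[2]+b[3])/2] if e[0]<e[1] else [(b[1]+b[2])/2,(b[3]+b[0])/2]
    print(n,st[k],np.round(E),e); R[n]=(s,E)
s,E1=R['scene'];t,E2=R['top']
E1=sorted(E1,key=lambda p:p[0]); E2=sorted(E2,key=lambda p:-p[1]) # near end first in both (low x)
P=[]
for a,b in zip(E1,E2):
    p,e=tri(ray(s,*a),ray(t,*b)); P.append(p); print(np.round(p,4),e, np.round(plane(*ray(t,*b),.085),4))
d=P[1]-P[0];print('mid',(P[0]+P[1])/2,'len',np.linalg.norm(d),'yaw',np.degrees(np.arctan2(d[1],d[0])))
for w in((216,230),(231,308),(202,303),(191,300),(256,234)): print(w,plane(*ray(t,*w),.0).round(3),plane(*ray(t,*w),.097).round(3))
```

```text
scene [  9   5  31  15 215] [[229. 162.]
 [200. 171.]] [np.float64(30.75612850779464), np.float64(7.054157830694176)]
top [  5   9  13  35 270] [[162. 241.]
 [156. 275.]] [np.float64(33.988233769792146), np.float64(7.9604030234900875)]
[0.4469 0.3671 0.0844] 0.002184068747594366 [0.4458 0.3674 0.085 ]
[0.5071 0.3621 0.0834] 0.0019295813581803607 [0.506  0.3619 0.085 ]
mid [0.47700025 0.36457908 0.08390609] len 0.06046585385419276 yaw -4.791233771624889
(216, 230) [0.547 0.288 0.   ] [0.526 0.264 0.097]
(231, 308) [0.395 0.25  0.   ] [0.389 0.229 0.097]
(202, 303) [0.404 0.306 0.   ] [0.397 0.28  0.097]
(191, 300) [0.409 0.327 0.   ] [0.402 0.299 0.097]
(256, 234) [0.54  0.209 0.   ] [0.52  0.193 0.097]
```

Request:
servo_tool(
  xyz=[
    [0.33,-0.25,0],
    [0.67,-0.5,0],
    [1,-0.78,0],
    [1,-0.78,0],
  ],
  turn=[
    [0,0,0.17],
    [0,0,0.34],
    [0,0,0.34],
    [0,0,0.34],
  ],
  claw=0.35,
)

```text
time: 0.43
position: [0.2743, 0.5198, 0.2476]
eef_rot: [0.052, 0.999, -0.001, 0.001]
wrist_force: [0.2, -0.5, 0.5]
grip_width: 0.0384
grip_force: 0.0
```

Request:
servo_tool(
  xyz=[
    [0.33,-0.26,0],
    [0.67,-0.52,0],
    [1,-0.78,0],
    [1,-0.78,0],
  ],
  turn=[
    [0,0,0],
    [0,0,0],
    [0,0,0],
    [0,0,0],
  ],
)

```text
time: 0.77
position: [0.3744, 0.4416, 0.2478]
eef_rot: [0.052, 0.999, -0.001, 0.001]
wrist_force: [-1.0, 0.6, 0.8]
grip_width: 0.0276
grip_force: 0.0
```

Request:
servo_tool(
  xyz=[
    [0.3,-0.25,0],
    [0.65,-0.5,0],
    [1,-0.79,-0.4],
    [1,-0.79,-0.6],
    [1,-0.79,-0.6],
    [1,-0.79,-0.6],
  ],
  turn=[
    [0,0,0],
    [0,0,0],
    [0,0,0],
    [0,0,0],
    [0,0,0],
    [0,0,0],
  ],
)

```text
time: 1.27
position: [0.4688, 0.3654, 0.1854]
eef_rot: [0.05, 0.999, -0.001, -0.003]
wrist_force: [-1.1, 0.3, 0.7]
grip_width: 0.0281
grip_force: 0.0
```

Run:
```python
from h import *
st=bot.state(); print({k:np.round(st[k],4) for k in('time','position','eef_rot','grip_width','wrist_force')})
s=snap('wrist','w1.png'); snap('top','t1.png')
print(s['fovy'],s['cx'],s['cy'],np.round(s['cam_to_world'],4))
```

```text
{'time': np.float64(1.2667), 'position': array([0.4688, 0.3654, 0.1854]), 'eef_rot': array([ 0.0496,  0.9988, -0.0014, -0.0028]), 'grip_width': np.float64(0.0281), 'wrist_force': array([-1.0744,  0.3056,  0.7035])}
65.70646984690485 310.84142901394114 239.48615743293013 [[ 0.0985  0.9494  0.2982  0.3917]
 [ 0.9951 -0.093  -0.0326  0.3733]
 [-0.0032  0.3    -0.9539  0.3119]
 [ 0.      0.      0.      1.    ]]
```

View pics/w1.png

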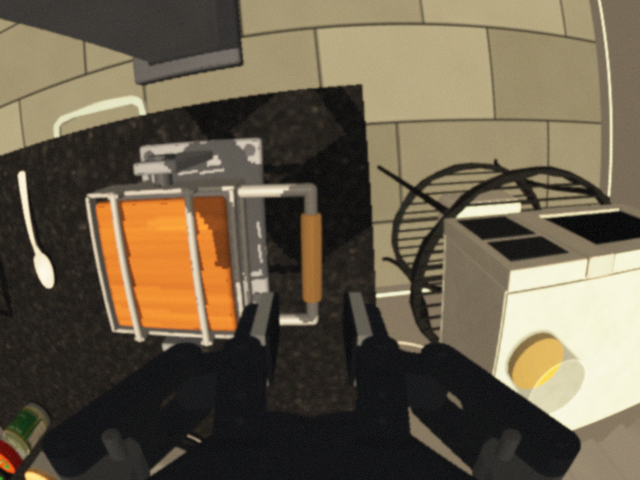

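The wrist view shows the bar running from (312,213) to (312,302), centred between the fingers at columns 275 to 348. I'll check this against a ray cast.

Run:
```python
from h import *
s=dict(np.load('pics/w1.png.npz'))
t=dict(np.load('pics/top0.png.npz')); t={k:(v if v.ndim else float(v)) for k,v in t.items()}
P=[plane(*wray(s,u,v),.085) for u,v in((312,213),(312,302))]
print(np.round(P,4),np.mean(P,0)); d=P[1]-P[0]; print(np.linalg.norm(d),np.degrees(np.arctan2(d[1],d[0])))
print(tri(wray(s,312,257.5),ray(t,159,258)))
```

```text
[[0.4454 0.368  0.085 ]
 [0.5072 0.3619 0.085 ]] [0.47630964 0.36493741 0.085     ]
0.06215107379470238 -5.59587802130488
(array([0.47570681, 0.36521016, 0.08397011]), np.float64(0.0008214826863114507))
```

Request:
servo_tool(
  xyz=[
    [0.06,0,-0.25],
    [0.06,0,-0.5],
    [0.06,0,-0.75],
    [0.06,0,-1.0],
    [0.06,0,-1.0],
  ],
  turn=[
    [0,0,0],
    [0,0,0],
    [0,0,0],
    [0,0,0],
    [0,0,0],
  ],
)

```text
time: 1.78
position: [0.473, 0.3663, 0.0849]
eef_rot: [0.048, 0.999, -0.002, -0.003]
wrist_force: [-0.5, -0.9, -1.9]
grip_width: 0.0277
grip_force: 0.0
```

Request:
servo_tool(
  xyz=[
    [0,0,-0.06],
    [0,0,-0.06],
    [0,0,-0.06],
    [0,0,-0.06],
    [0,0,-0.06],
    [0,0,-0.06],
    [0,0,-0.06],
    [0,0,-0.06],
  ],
  turn=[
    [0,0,0],
    [0,0,0],
    [0,0,0],
    [0,0,0],
    [0,0,0],
    [0,0,0],
    [0,0,0],
    [0,0,0],
  ],
  claw=1,
  grip_force=20,
)

```text
time: 2.45
position: [0.476, 0.3647, 0.0839]
eef_rot: [0.048, 0.999, -0.003, -0.0]
wrist_force: [-2.4, -10.0, -0.5]
grip_width: 0.0119
grip_force: 20.6
```

Request:
servo_tool(
  xyz=[
    [0,-0.01,0.08],
    [0,-0.02,0.165],
    [0,-0.03,0.245],
    [-0.01,-0.06,0.325],
    [-0.01,-0.06,0.325],
    [-0.01,-0.06,0.325],
  ],
  turn=[
    [0,0,0],
    [0,0,0],
    [0,0,0],
    [0,0,0],
    [0,0,0],
    [0,0,0],
  ],
)

```text
time: 2.95
position: [0.4754, 0.3584, 0.116]
eef_rot: [0.048, 0.999, -0.003, 0.001]
wrist_force: [0.7, -9.7, -5.4]
grip_width: 0.0121
grip_force: 21.2
```

Request:
servo_tool(
  xyz=[
    [0,-0.04,0.075],
    [-0.01,-0.08,0.15],
    [-0.01,-0.125,0.22],
    [-0.02,-0.175,0.285],
    [-0.02,-0.23,0.345],
    [-0.03,-0.29,0.405],
    [-0.03,-0.355,0.455],
    [-0.04,-0.425,0.5],
    [-0.05,-0.5,0.535],
    [-0.055,-0.575,0.57],
    [-0.06,-0.655,0.595],
    [-0.07,-0.735,0.61],
    [-0.08,-0.815,0.62],
    [-0.09,-0.9,0.625],
    [-0.09,-0.9,0.625],
    [-0.09,-0.9,0.625],
  ],
  turn=[
    [0,0,0],
    [0,0,0],
    [0,0,0],
    [0,0,0],
    [0,0,0],
    [0,0,0],
    [0,0,0],
    [0,0,0],
    [0,0,0],
    [0,0,0],
    [0,0,0],
    [0,0,0],
    [0,0,0],
    [0,0,0],
    [0,0,0],
    [0,0,0],
  ],
)

```text
time: 4.28
position: [0.4678, 0.2696, 0.1796]
eef_rot: [0.049, 0.999, 0.0, 0.002]
wrist_force: [3.3, 0.0, 7.2]
grip_width: 0.0119
grip_force: 21.5
```

Run:
```python
from h import *
snap('scene','s2.png'); st=bot.state(); print(st['joint_pos'],st['grip_width'])
```

```text
[ 3.85930557e-01 -1.00931961e-01  1.88074207e+00 -1.67733401e-03
  1.35761710e+00 -1.08611819e+00] 0.01175797846073469
```

View pics/s2.png

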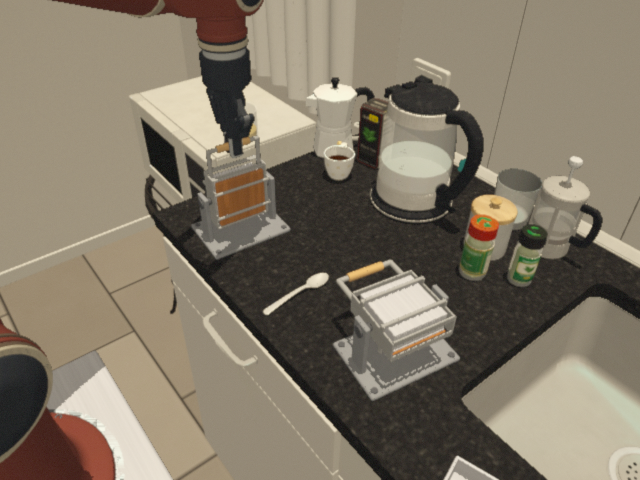

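The cage is upright at mid swing with the bar held at about (237,140), and the forces are low. I'll carry on down.

Request:
servo_tool(
  xyz=[
    [-0.01,-0.08,0],
    [-0.02,-0.165,-0.01],
    [-0.02,-0.245,-0.03],
    [-0.03,-0.32,-0.055],
    [-0.04,-0.4,-0.09],
    [-0.05,-0.47,-0.125],
    [-0.05,-0.54,-0.17],
    [-0.06,-0.61,-0.22],
    [-0.065,-0.67,-0.28],
    [-0.07,-0.725,-0.34],
    [-0.075,-0.775,-0.405],
    [-0.08,-0.82,-0.475],
    [-0.085,-0.855,-0.55],
    [-0.09,-0.89,-0.625],
    [-0.09,-0.915,-0.705],
    [-0.09,-0.93,-0.785],
    [-0.09,-0.93,-0.785],
  ],
  turn=[
    [0,0,0],
    [0,0,0],
    [0,0,0],
    [0,0,0],
    [0,0,0],
    [0,0,0],
    [0,0,0],
    [0,0,0],
    [0,0,0],
    [0,0,0],
    [0,0,0],
    [0,0,0],
    [0,0,0],
    [0,0,0],
    [0,0,0],
    [0,0,0],
    [0,0,0],
  ],
)

```text
time: 5.75
position: [0.4569, 0.1766, 0.0969]
eef_rot: [0.049, 0.999, -0.0, -0.0]
wrist_force: [5.6, 0.0, 0.1]
grip_width: 0.0123
grip_force: 21.5
```

Request:
servo_tool(
  xyz=[
    [0,-0.005,-0.04],
    [0,-0.01,-0.08],
    [0,-0.01,-0.12],
    [0,-0.01,-0.15],
    [0,-0.01,-0.15],
    [0,-0.01,-0.15],
  ],
  turn=[
    [0,0,0],
    [0,0,0],
    [0,0,0],
    [0,0,0],
    [0,0,0],
    [0,0,0],
  ],
)

```text
time: 6.25
position: [0.4568, 0.1756, 0.0829]
eef_rot: [0.049, 0.999, -0.001, -0.001]
wrist_force: [4.4, -3.5, -0.4]
grip_width: 0.0121
grip_force: 21.9
```

Request:
servo_tool(
  xyz=[
    [0,0,0],
    [0,0,0],
    [0,0,0],
    [0,0,0],
    [0,0,0],
    [0,0,0],
  ],
  turn=[
    [0,0,0],
    [0,0,0],
    [0,0,0],
    [0,0,0],
    [0,0,0],
    [0,0,0],
  ],
  claw=0.35,
)

```text
time: 6.75
position: [0.4569, 0.1765, 0.0837]
eef_rot: [0.049, 0.999, 0.0, -0.0]
wrist_force: [0.3, -0.8, 0.5]
grip_width: 0.0277
grip_force: 0.0
```

Request:
servo_tool(
  xyz=[
    [0,0,0.1],
    [0,0,0.25],
    [0,0,0.5],
    [0,0,0.8],
    [0,0,1.0],
    [0,0,1.0],
  ],
  turn=[
    [0,0,0],
    [0,0,0],
    [0,0,0],
    [0,0,0],
    [0,0,0],
    [0,0,0],
  ],
)

```text
time: 7.25
position: [0.4603, 0.1771, 0.1905]
eef_rot: [0.049, 0.999, 0.001, 0.005]
wrist_force: [2.0, 0.6, -0.3]
grip_width: 0.0276
grip_force: 0.0
```

Request:
servo_tool(
  xyz=[
    [-0.3,0,0.3],
    [-0.6,0,0.6],
    [-0.6,0,0.8],
    [-0.6,0,0.8],
    [-0.6,0,0.8],
  ],
  turn=[
    [0,0,0],
    [0,0,0],
    [0,0,0],
    [0,0,0],
    [0,0,0],
  ],
)

```text
time: 7.67
position: [0.3976, 0.1766, 0.2653]
eef_rot: [0.049, 0.999, 0.0, 0.002]
wrist_force: [0.5, -0.2, -0.3]
grip_width: 0.0277
grip_force: 0.0
```

Run:
```python
from h import *
s=snap('scene','s3.png'); w=snap('wrist','w3.png')
a=cv2.resize(s['image'][120:270,140:310],None,fx=2.3,fy=2.3,interpolation=cv2.INTER_CUBIC)
b=cv2.resize(w['image'],(460,345))
c=np.hstack([np.pad(x,((0,345-x.shape[0]),(0,0),(0,0))) for x in(a[:345,:340],b)])
cv2.imwrite('pics/c3.png',c[:,:,::-1])
```

```text
(no output)
```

View pics/c3.png

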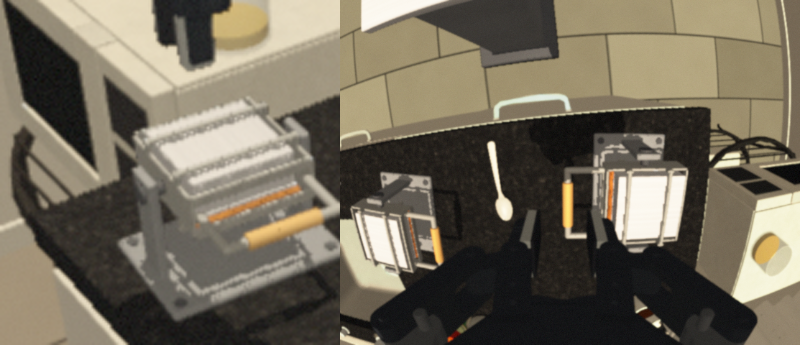

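The close crops show the tin bottom up over its board, with the bar at (284,228) on the -y side. I'll check that the bar is level.

Run:
```python
from h import *
s=dict(np.load('pics/s3.png.npz')); w=dict(np.load('pics/w3.png.npz'))
print(tri(ray(s,263.9,219.1),wray(w,317.2,283.8)))
```

```text
(array([0.46165596, 0.17562471, 0.08195609]), np.float64(0.0027221445911079544))
```

```bash
python3 -c "
from plant import bot
print(bot.close_job())"
```

```text
the job is handed in; nothing more can be done
None
```

I swung the cage over a half turn: the tin now sits upside down on its board, with the bar down on the -y side and level to within about 3 mm by measurement. I left the other stand alone and handed the job in at about 8 s; no verdict came back.

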